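# Push a lock plate along the rail into the setting jig's corner

## Task

On the metal jig, use only the fingertips or the outside of the fingers to push the brass lock plate until its long side lies flat against the dark rail, still well short of the red stop. Then, keeping it against the rail, slide it along into the red corner pocket until it sits flush against both the rail and the stop, and take the hand away. Nothing is picked up or tipped, the plate stays flat on the jig, and the jar, the thread spool and the black spare plate stay where they are.

Things in the scene. Friction and masses are not known exactly. Their poses are not given: they have to be found in the camera images.
- lock_plate: The loose brass bag-lock plate to move: a block 36 (its x) by 52 (its y, the long way) by 12 mm high, 80 to 155 g, with a dark slot and four dark dots on top, lying flat on the jig. Origin: centre of its underside; z up. It starts 30 to 65 mm off the rail, long side within 0.5 rad of the rail's direction.
- jig: Aluminium jig plate fixed to the bench, 170 (its x) by 340 (its y) by 12 mm high; the brass plate slides on its flat top. Origin: centre of its underside, z up. A dark steel rail, 16 mm thick and 8 mm above that top (brass plate stands 4 mm proud of it), runs the full length of the far (+x) edge, inner face at x = +60 mm. x points to the rail, y along it to the stop's end.
- stop: Red stop fixed on the jig against the rail, anywhere along its +y part; axes as the jig's. Origin: inner corner of rail face and stop face, on the jig's top. Wall 8 mm high at y = 0 to 20 mm, x = -62 to 0. An 8 mm high lip, x = -53 to -39, runs from it back to y = -20 (rounded end): a corner pocket 39 mm wide, 20 mm deep; the brass plate at home sticks out 32 mm.
- pocket (a point): Where the centre of the brass plate's underside belongs at home (middle of a yellow patch on the jig's top): 18 mm from the rail's face, 26 mm from the stop's face. x points to the rail, y along it to the stop wall. At home the plate's long side (its y) lies along the rail, either way round.
- rivet_jar: Bystander: amber glass jar with a steel cap, 56 mm across, 55 mm high, standing loose on the bench beside the jig. Origin: centre of its underside.
- spool: Bystander: dark red thread spool, 44 mm across, 50 mm high, standing loose on the bench beside the jig. Origin: centre of its underside.
- spare_plate: Bystander: black plate of the same size as the brass one, lying loose on the bench beside the stop's end of the jig. Origin: centre of its underside.
There are look-alikes about, which are no part of the job. Of the things like the lock_plate, leave any that is green or turquoise; of the rest the larger one is meant.

How it is judged:
By the outcome, as a careful person would: the job done as asked, in the order asked, and still so for the second after the job is handed in, with the robot touching nothing.
It also fails if it takes over 58 s, if anything falls off the work surface, if the arm or the gripper's body presses on something with over 40 N, if the wrist force passes 120 N, or if a joint passes its speed limit or range.

## Robot

A 6-joint arm with a two-finger parallel gripper is mounted at the origin on the work surface. World frame = base frame: x ahead of the robot, y to its left, z up, the work surface at z = 0. Lengths are in m, angles in rad, forces in N, time in s.
With the tool pointing down it reaches from about 0.25 to 0.775 m from the base axis. Payload 4 kg.
Tool frame: the origin (TCP) lies midway between the tips of the shut fingers; the grasp point (between the pads) lies 19 mm behind it; z points along the fingers, y is the line along which they close (so a half turn about z gives the same grasp; the last joint's range is limited). The gripper opens to 94 mm and grips with 3 to 60 N. Pads are 16 mm wide; open, the fingers measure 119 mm over their backs; the gripper's body (75 mm by 177 mm) begins 78 mm behind the grasp point.
Start: joints at [1.052, 0.087, 1.371, -0, 1.684, -0.103], TCP at [0.222, 0.503, 0.206] pointing down, gripper open.
Joint ranges: [-3.1, 3.1], [-0.76, 2.03], [0.27, 2.55], [-1.08, 4.22], [0.17, 2.65], [-2.57, 2.57]. Speed limits (rad/s): [2.79, 2.79, 3.14, 3.14, 3.14, 3.14].

## Interface

Orientations are given as [roll, pitch, yaw] about the fixed x, y, z axes, in that order (R = Rz(yaw) Ry(pitch) Rx(roll)).
In Python, from bench import get_obs, snapshot, close_job gives the robot as it stands. The module is installed in compiled form; this text tells all that it offers.
- The arm moves only by the tool drive_tool, never from a script. Its argument "commands" is a list of rows, each a list of 6 numbers: the shift along the tool's x, y, z in units of 0.04 m (1.0 is 0.04 m), then the turn, a rotation vector about the tool's x, y, z in units of 0.1 rad (1.0 is 0.1 rad). In form: [[dx, dy, dz, wx, wy, wz], ...]. A call has 1 to 20 rows; each row shifts and turns the commanded pose from where the row before left it, along the tool's axes as they then stand; what a row does not reach is not made up. A row lasts 1/8 s, in which the tool goes at most 62.5 mm and 10.7 degrees, less where a joint would pass 70% of its speed; a pose out of reach is approached as far as the arm can. A call with a number of a shift or a turn outside -1 to 1 is refused whole. A call with a gripper value outside its range is refused whole. "gripper" is the closure, from 0 (fully open) to 1 (shut), set as the call begins (left out, the last holds). The fingers move at their own pace and stop on an object; the grip force is fixed at half the most. Time passes only in rows, so rows that do not move let the fingers close. It gives the time, the measured TCP pose, the force, the opening and the grip force at its end, in the units of the state.
- get_obs(): the state, without advancing time (a new reading comes with each control period).
- snapshot(name): name is "side" or "top" or "wrist"; returns a dict with "image" (400x640x3 uint8, blue, green, red), "range_z" (400x640 float32, m along the optical axis (not along the pixel's ray), 0 where there is no reading), "fx", "fy", "cx", "cy" (pixels), "k1" (the pictures are not rectified: a ray, as slopes to the right and down, at radius r is drawn at 1 + k1 r^2 times it, then the intrinsics apply), "rvec" (rotation vector, rad) and "tvec" (3), from world to camera coordinates, as OpenCV has them. Camera axes: x right, y down, z forward; pixel columns grow to the right and rows downward; lengths in m; the calibration is good to about 2 mm. A picture is of the moment at which its call begins.
- close_job(): hands the job in; it is judged then, once.
The state is a dict: "time": time; "joint_positions": joint angles; "qvel": joint speeds; "joint_torque": joint torques, N m; "tool_pos": TCP position; "ee_rot": TCP orientation; "wrist_force": force on the tool from outside, world axes, zero at the start; "wrist_torque": the same for the moment, N m; "width": finger opening in m; "finger_force": force on a finger pad.
Only numpy, scipy, OpenCV 4.12 (cv2) and the standard library are available. Lean on these libraries where they do the work, as an engineer would, in place of code of your own. Each camera call takes 0.05 s, during which the arm holds its last target. There are 200 camera calls.

## Working session

There is one attempt and no reset: what is moved stays moved. The work goes in short steps, Python scripts to look and compute and a tool call to move; the robot and the scene stay as the last step left them, time stands still between calls to the robot, and variables do not carry over. Pictures are saved under pics/ and viewed, at most 10 in all, crops included, and the job is handed in when it is done.

Besides the shell and the picture viewer there is one more tool, called after ">>>" as name(argument=value, ...) on one line, values as JSON. drive_tool: Moves the arm, as the interface text tells. Its arguments: {"type":"object","properties":{"commands":{"type":"array"},"gripper":{"type":"number"}},"required":["commands"]}

```bash
mkdir -p pics; cat > h.py <<'E'
import numpy as np, cv2
from bench import get_obs, snapshot
def ray(s,px):
    K=np.array([[s['fx'],0,s['cx']],[0,s['fy'],s['cy']],[0,0,1.]])
    p=np.asarray(px,float).reshape(-1,2)
    d=(p-[s['cx'],s['cy']])/[s['fx'],s['fy']]
    u=d.copy()
    for _ in range(20): u=d/(1+s['k1']*(u**2).sum(1,keepdims=True))
    R=cv2.Rodrigues(np.array(s['rvec'],float))[0]; t=np.array(s['tvec'],float).ravel()
    return -R.T@t, np.c_[u,np.ones(len(u))]@R
def onplane(s,px,z):
    c,d=ray(s,px); return c+d*((z-c[2])/d[:,2])[:,None]
E
python3 - <<'E'
from h import *
import pickle
for n in ('top','side'):
    s=snapshot(n); pickle.dump(s,open(n+'.pkl','wb')); cv2.imwrite(f'pics/{n}0.png',s['image'])
    print(n,ray(s,[[320,200]]),s['k1'])
o=get_obs();print(o['time'],o['tool_pos'],o['ee_rot'])
E
```

```text
top (array([0.44483466, 0.01294196, 0.84122599]), array([[ 0.12978765,  0.0189017 , -0.99143304]])) 0.03171501776338325
side (array([ 0.33885564, -0.51387388,  0.41613103]), array([[ 0.30423567,  0.77920456, -0.54801364]])) 0.028231578856600048
0.1 [0.22190376 0.5027058  0.20444326] [-3.13964307e+00 -2.12963328e-04  2.72580736e+00]
```

View pics/top0.png

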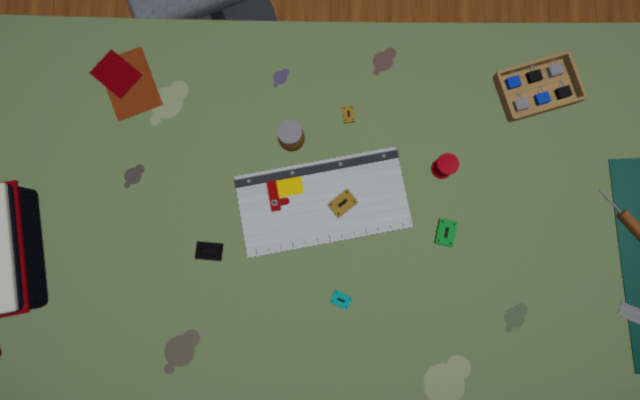

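View pics/side0.png

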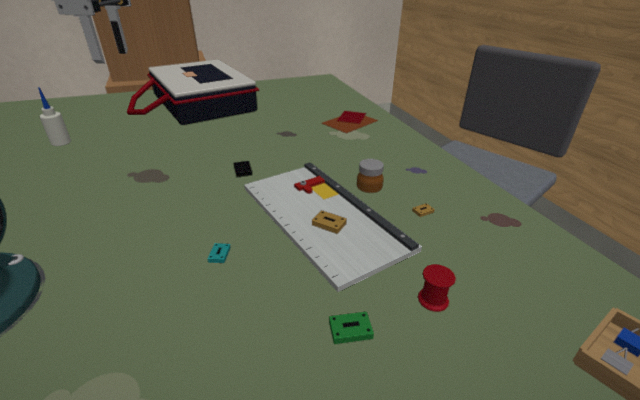

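Top view, brass or plate-like items: brass plate on the jig (343,203), a small brass one (348,114), green (446,232), turquoise (341,299) and the black spare (209,251). By the description, the target is the larger brass plate, (343,203). The stop is at (275,196), the yellow patch at (290,187) and the rail runs from (235,183) to (398,153).

```bash
python3 - <<'E'
from h import *
import pickle
s=pickle.load(open('top.pkl','rb')); im=s['image']
cv2.imwrite('pics/crop0.png',cv2.resize(im[140:265,225:420],None,fx=4,fy=4,interpolation=cv2.INTER_CUBIC))
hsv=cv2.cvtColor(im,cv2.COLOR_BGR2HSV)
def blobs(lo,hi,z,name,amin=40):
    m=cv2.inRange(hsv,lo,hi)
    for c in cv2.findContours(m,0,2)[0]:
        x,y=c.reshape(-1,2).mean(0)
        if cv2.contourArea(c)>amin and 190<x<480 and 100<y<320:
            w=onplane(s,c.reshape(-1,2),z)[:,:2]
            r=cv2.minAreaRect((w*1000).astype(np.float32)); print(name,np.round((x,y)),np.round(r[0],1),np.round(r[1],1),round(r[2],1))
blobs((8,90,60),(22,255,230),.024,'brass')
blobs((23,120,120),(35,255,255),.012,'yellow')
blobs((0,150,60),(6,255,255),.020,'red')
blobs((0,0,0),(180,110,75),.020,'dark')
blobs((0,0,150),(180,40,255),.012,'jig',500)
print(onplane(s,[[235,183],[398,153],[290,132],[446,164]],.02)[:,:2])
E
```

```text
brass [342. 203.] [547.1 -16.2] [33.6 50.5] 39.8
brass [292. 143.] [668.8  85.9] [29.8 52.5] 19.9
brass [347. 113.] [731.8 -25.2] [34.2 21.6] 7.0
yellow [289. 186.] [580.7  92.2] [35.5 51. ] 12.5
red [276. 197.] [562.6 114.2] [60.4 36.3] 11.8
dark [208. 250.] [446.5 248.6] [53.3 34.3] 85.9
dark [316. 169.] [616.6  38. ] [ 13.1 334.9] 11.8
jig [325. 205.] [539.4  21.5] [143.4 339.9] 11.8
[[ 0.58396857  0.20223372]
 [ 0.65199097 -0.12854061]
 [ 0.69254577  0.09338969]
 [ 0.63065887 -0.22528429]]
```

View pics/crop0.png

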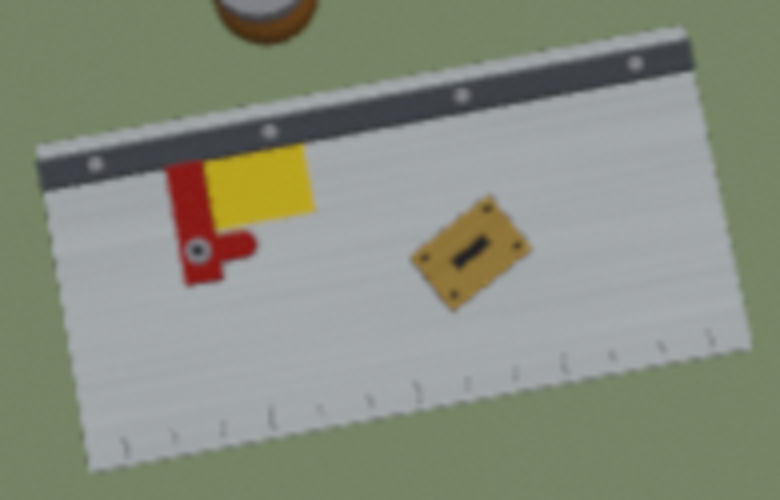

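Confirmed by the crop: the brass plate, with its slot and four dots, is at crop (470,252). The jig is rotated 11.8° and the plate sits about 28° CCW of the rail direction with about 45 mm of corner gap. It needs about +55 mm across and +99 mm along. I'll push first with both finger sides as a flat pusher, aligned to the rail.

>>> drive_tool(commands=[[0,0,0,0,0,-1],[0,0,0,0,0,-1],[0,0,0,0,0,-1],[0,0,0,0,0,-1],[0,0,0,0,0,-1],[0,0,0,0,0,-1],[0,0,0,0,0,-0.21]], gripper=0.787)

```text
time: 0.98
tool_pos: [0.222, 0.5029, 0.2049]
ee_rot: [-3.141, -0.001, -2.936]
wrist_force: [-0.6, 0.7, -0.1]
width: 0.0275
finger_force: 0.0
```

>>> drive_tool(commands=[[-0.28,-0.96,0.19,0,0,0],[-0.28,-0.96,0.19,0,0,0],[-0.28,-0.96,0.19,0,0,0],[-0.28,-0.96,0.19,0,0,0],[-0.28,-0.96,0.19,0,0,0],[-0.28,-0.96,0.19,0,0,0],[-0.28,-0.96,0.19,0,0,0],[-0.28,-0.96,0.19,0,0,0],[-0.28,-0.96,0.19,0,0,0],[-0.28,-0.96,0.19,0,0,0],[-0.28,-0.96,0.19,0,0,0],[-0.28,-0.96,0.19,0,0,0],[-0.28,-0.96,0.19,0,0,0],[-0.28,-0.96,0.19,0,0,0],[-0.28,-0.96,0.19,0,0,0],[0,0,0,0,0,0],[0,0,0,0,0,0]])

```text
time: 3.1
tool_pos: [0.5036, -0.0261, 0.0913]
ee_rot: [3.141, -0.001, -2.937]
wrist_force: [0.2, 0.2, 0.4]
width: 0.0196
finger_force: 0.0
```

```bash
cat >> h.py <<'E'
a=np.radians(11.8); J=np.array([[np.cos(a),np.sin(a)],[-np.sin(a),np.cos(a)]]); P=np.array([580.7,92.2])
def brass(s,z=.024):
    "brass plate top outline(s) in world mm and relative to the pocket in jig axes"
    m=cv2.inRange(cv2.cvtColor(s['image'],cv2.COLOR_BGR2HSV),(8,90,60),(22,255,230))
    for c in cv2.findContours(m,0,2)[0]:
        if cv2.contourArea(c)<40: continue
        w=onplane(s,c.reshape(-1,2),z)[:,:2]*1000
        r=cv2.minAreaRect(w.astype(np.float32))
        if 0.4<r[1][0]/r[1][1]<2.5 and max(r[1])<65: print('brass',np.round(c.reshape(-1,2).mean(0)),'rel pocket',np.round(J@(r[0]-P),1),np.round(r[1],1),'ang',round(r[2]-11.8,1))
def tool():
    o=get_obs(); print(o['time'],'tcp',np.round(1000*o['tool_pos'],1),'rel',np.round(J@(1000*o['tool_pos'][:2]-P),1),'rot',np.round(np.degrees(o['ee_rot']),1),'F',np.round(o['wrist_force'],1),'w',o['width'])
E
python3 - <<'E'
from h import *
tool()
for n in('top','wrist'):
    s=snapshot(n);brass(s)
    cv2.imwrite(f'pics/{n}1.png',s['image'])
E
```

```text
3.1 tcp [503.6 -26.1  91.3] rel [ -99.6 -100.1] rot [ 179.9   -0.  -168.3] F [0.2 0.2 0.4] w 0.019632580445431456
brass [292. 143.] rel pocket [ 85.  -24.2] [29.8 52.5] ang 8.1
brass [346. 115.] rel pocket [ 123.8 -145.9] [33.9 21.4] ang -4.0
brass [320. 261.] rel pocket [ -56.7 -100.8] [54.3 35.4] ang 3.7
```

View pics/wrist1.png

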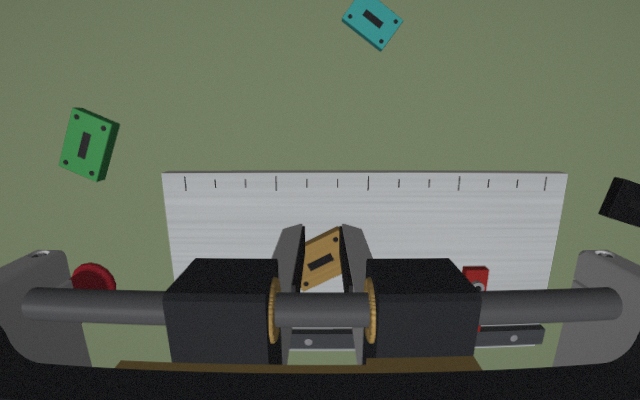

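Wrist view: the brass plate shows between the fingers at (320,261), and the jig edges run parallel to the image rows, so the yaw is right. I'll back off slightly, descend, then start the push.

>>> drive_tool(commands=[[0.1,0,0.5,0,0,0],[0,0,0.5,0,0,0],[0,0,0.45,0,0,0],[0,0,0.25,0,0,0],[0,0,0.15,0,0,0],[0,0,0,0,0,0],[0,0,0,0,0,0]])

```text
time: 4.08
tool_pos: [0.5007, -0.0274, 0.0181]
ee_rot: [-3.141, 0.001, -2.936]
wrist_force: [0.3, -0.1, 0.5]
width: 0.02
finger_force: 0.0
```

>>> drive_tool(commands=[[-0.1,0,0,0,0,0],[-0.1,0,0,0,0,0],[-0.1,0,0,0,0,0],[-0.1,0,0,0,0,0],[-0.1,0,0,0,0,0],[-0.1,0,0,0,0,0],[-0.1,0,0,0,0,0],[-0.1,0,0,0,0,0],[-0.1,0,0,0,0,0],[-0.1,0,0,0,0,0],[-0.1,0,0,0,0,0],[0,0,0,0,0,0]])

```text
time: 5.58
tool_pos: [0.5437, -0.0184, 0.0175]
ee_rot: [-3.141, 0.001, -2.936]
wrist_force: [0.2, -0.2, -0.1]
width: 0.02
finger_force: 0.0
```

```bash
python3 - <<'E'
from h import *
tool()
for n in('side','wrist'):
    s=snapshot(n);brass(s)
    cv2.imwrite(f'pics/{n}2.png',s['image'])
    if n=='side': cv2.imwrite('pics/side2c.png',cv2.resize(s['image'][130:290,220:440],None,fx=3,fy=3))
E
```

```text
5.575 tcp [543.7 -18.4  17.5] rel [ -58.8 -100.7] rot [-180.     0.  -168.2] F [ 0.2 -0.2 -0.1] w 0.020010597843203377
brass [347. 223.] rel pocket [ -34.3 -118.8] [41.5 59.9] ang -0.6
brass [423. 210.] rel pocket [ 108.8 -169.8] [39.3 28.5] ang -5.5
brass [326. 271.] rel pocket [-41.  -99.4] [24.9 24.8] ang -0.1
brass [265. 254.] rel pocket [ -52.4 -132. ] [3.4 7.9] ang 5.8
```

View pics/side2c.png

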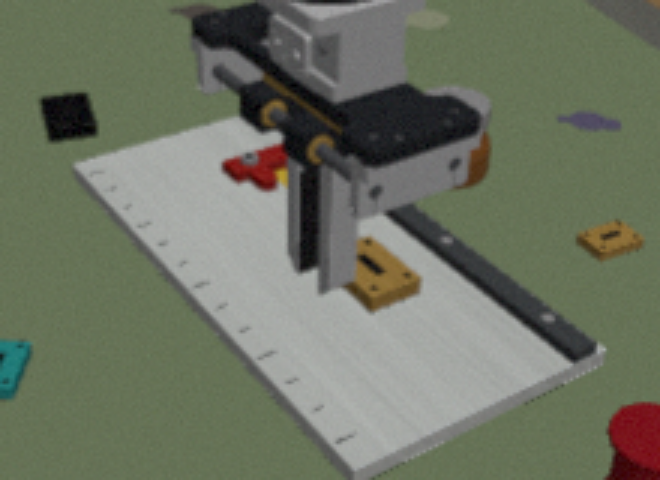

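Side crop: both fingers are behind the plate's long side (about (350,280)), and the plate is flat and turning square. About 33 mm to the rail.

>>> drive_tool(commands=[[-0.1,0,0,0,0,0],[-0.1,0,0,0,0,0],[-0.1,0,0,0,0,0],[-0.1,0,0,0,0,0],[-0.1,0,0,0,0,0],[-0.1,0,0,0,0,0],[-0.05,0,0,0,0,0],[-0.05,0,0,0,0,0],[0,0,0,0,0,0]])

```text
time: 6.8
tool_pos: [0.5709, -0.0126, 0.0175]
ee_rot: [3.142, 0.001, -2.936]
wrist_force: [-0.6, -0.0, -0.4]
width: 0.0196
finger_force: 0.0
```

>>> drive_tool(commands=[[-0.04,0,0,0,0,0],[-0.04,0,0,0,0,0],[0,0,0,0,0,0]])

```text
time: 7.18
tool_pos: [0.5739, -0.012, 0.0175]
ee_rot: [3.142, 0.0, -2.936]
wrist_force: [-0.1, -0.9, 0.4]
width: 0.0198
finger_force: 0.2
```

```bash
python3 - <<'E'
from h import *
tool()
s=snapshot('wrist');brass(s)
E
```

```text
7.175 tcp [573.9 -12.   17.5] rel [ -27.9 -100.6] rot [ 180.     0.  -168.2] F [-0.1 -0.9  0.4] w 0.019849693271725956
brass [326. 267.] rel pocket [-10.2 -99.2] [25.6 24.8] ang -0.1
brass [265. 254.] rel pocket [ -21.5 -131.8] [3.1 7.6] ang 0.2
```

>>> drive_tool(commands=[[-0.03,0,0,0,0,0],[-0.03,0,0,0,0,0],[0,0,0,0,0,0]])

```text
time: 7.6
tool_pos: [0.5748, -0.0118, 0.0175]
ee_rot: [3.141, -0.003, -2.936]
wrist_force: [-5.2, -1.3, 3.8]
width: 0.02
finger_force: 2.5
```

>>> drive_tool(commands=[[-0.025,0,0,0,0,0],[-0.025,0,0,0,0,0],[0,0,0,0,0,0]])

```text
time: 7.98
tool_pos: [0.5748, -0.0118, 0.0174]
ee_rot: [3.141, -0.008, -2.936]
wrist_force: [-9.2, -2.1, 6.8]
width: 0.0199
finger_force: 4.8
```

Force contact with the rail at 9 N. I'll back off, lift, turn 90° and look.

>>> drive_tool(commands=[[0.1,0,0,0,0,0],[0.2,0,0,0,0,0],[0.25,0,0,0,0,0],[0,0,-0.7,0,0,0],[0,0,-0.7,0,0,0],[0,0,0,0,0,1],[0,0,0,0,0,1],[0,0,0,0,0,1],[0,0,0,0,0,1],[0,0,0,0,0,1],[0,0,0,0,0,1],[0,0,0,0,0,1],[0,0,0,0,0,1],[0,0,0,0,0,1],[0,0,0,0,0,1],[0,0,0,0,0,1],[0,0,0,0,0,1],[0,0,0,0,0,1],[0,0,0,0,0,1],[0,0,0,0,0,1]], gripper=0.787)

```text
time: 10.48
tool_pos: [0.5562, -0.0156, 0.0735]
ee_rot: [3.141, -0.0, 1.844]
wrist_force: [0.1, -0.9, -0.3]
width: 0.0201
finger_force: 0.0
```

>>> drive_tool(commands=[[0,0,0,0,0,0.71],[-0.4,0.3,0,0,0,0],[-0.4,0.3,0,0,0,0],[-0.4,0.3,0,0,0,0],[0,0.25,0,0,0,0],[0,0,0,0,0,0],[0,0,0,0,0,0]], gripper=0.95)

```text
time: 11.35
tool_pos: [0.6108, -0.0526, 0.0734]
ee_rot: [-3.141, -0.0, 1.777]
wrist_force: [0.2, -0.4, -0.0]
width: 0.0046
finger_force: 0.0
```

```bash
python3 - <<'E'
from h import *
tool()
for n in('top','side','wrist'):
    s=snapshot(n);print(n);brass(s)
    cv2.imwrite(f'pics/{n}3.png',s['image'])
E
```

```text
11.35 tcp [610.8 -52.6  73.4] rel [-1.000e-01 -1.479e+02] rot [-180.    -0.   101.8] F [ 0.2 -0.4 -0. ] w 0.004569718554954372
top
brass [344. 176.] rel pocket [  -0.7 -114. ] [36.1 43.7] ang -1.2
brass [292. 143.] rel pocket [ 85.5 -23. ] [31.3 53.2] ang 5.2
side
brass [422. 210.] rel pocket [ 108.8 -169.3] [39.2 29.3] ang -5.5
brass [357. 213.] rel pocket [  -2.5 -117.2] [44.1 62.8] ang -0.4
wrist
brass [487. 209.] rel pocket [ 120.3 -143.5] [34.9 23. ] ang -5.1
brass [321. 152.] rel pocket [  -0.2 -110.7] [35.5 51.4] ang -0.0
brass [454.  50.] rel pocket [ 88.1 -31.6] [36.1 54.4] ang 36.5
```

View pics/wrist3.png

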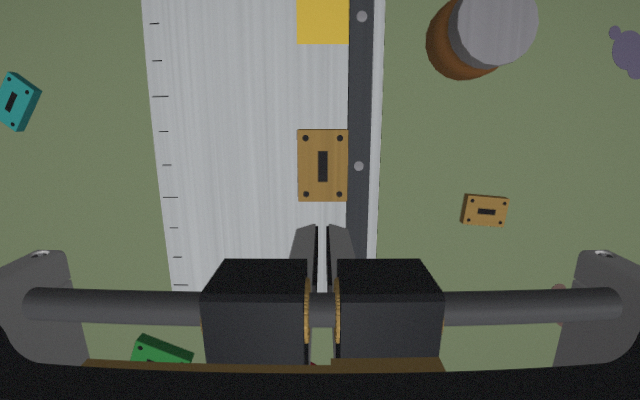

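Wrist view: the plate (321,165) lies flat against the rail (angle 0.0°), about 111 mm short of the pocket, with the yellow patch at (322,20) ahead and the fingers behind its short end. Next, the along-rail push.

>>> drive_tool(commands=[[-0.25,-0.025,0,0,0,0],[0,0,0.5,0,0,0],[0,0,0.4,0,0,0],[0,0,0.3,0,0,0],[0,0,0.2,0,0,0],[0,0,0,0,0,0],[0.1,0,0,0,0,0],[0.1,0,0,0,0,0],[0.1,0,0,0,0,0],[0.1,0,0,0,0,0],[0,0,0,0,0,0]])

```text
time: 12.88
tool_pos: [0.6092, -0.0471, 0.0177]
ee_rot: [3.141, -0.0, 1.776]
wrist_force: [-0.7, -0.5, -0.1]
width: 0.0049
finger_force: 0.0
```

>>> drive_tool(commands=[[0.1,0.002,0,0,0,0],[0.1,0.002,0,0,0,0],[0.1,0.002,0,0,0,0],[0.1,0.002,0,0,0,0],[0.1,0.002,0,0,0,0],[0.1,0.002,0,0,0,0],[0.1,0.002,0,0,0,0],[0.1,0.002,0,0,0,0],[0.1,0.002,0,0,0,0],[0.1,0.002,0,0,0,0],[0,0,0,0,0,0]])

```text
time: 14.25
tool_pos: [0.6017, -0.0073, 0.0173]
ee_rot: [3.141, -0.001, 1.776]
wrist_force: [-0.1, -0.4, 0.0]
width: 0.0046
finger_force: 0.0
```

```bash
python3 - <<'E'
from h import *
tool()
for n in('top','wrist'):
    s=snapshot(n);print(n);brass(s)
E
```

```text
14.25 tcp [601.7  -7.3  17.3] rel [   0.2 -101.7] rot [ 1.800e+02 -1.000e-01  1.018e+02] F [-0.1 -0.4  0. ] w 0.004618198840878595
top
brass [316. 180.] rel pocket [ -0.6 -57.7] [36.1 35.7] ang 1.5
wrist
brass [322. 189.] rel pocket [ -0.2 -64.8] [35.5 51.7] ang -0.0
brass [483.  99.] rel pocket [ 85.9 -23.7] [39.  54.5] ang 7.3
```

Still flat against the rail, about 65 mm to go.

>>> drive_tool(commands=[[0.1,0.001,0,0,0,0],[0.1,0.001,0,0,0,0],[0.1,0.001,0,0,0,0],[0.1,0.001,0,0,0,0],[0.1,0.001,0,0,0,0],[0.1,0.001,0,0,0,0],[0.1,0.001,0,0,0,0],[0.1,0.001,0,0,0,0],[0.1,0.001,0,0,0,0],[0.1,0.001,0,0,0,0],[0.1,0.001,0,0,0,0],[0.1,0.001,0,0,0,0],[0.1,0.001,0,0,0,0],[0.1,0.001,0,0,0,0],[0,0,0,0,0,0]])

```text
time: 16.23
tool_pos: [0.591, 0.0475, 0.0175]
ee_rot: [3.141, -0.001, 1.776]
wrist_force: [-0.2, -0.1, -0.1]
width: 0.0046
finger_force: 0.0
```

```bash
python3 - <<'E'
from h import *
tool()
s=snapshot('wrist');brass(s);cv2.imwrite('pics/wrist4.png',s['image'])
E
```

```text
16.225 tcp [591.   47.5  17.5] rel [  0.9 -45.9] rot [ 1.800e+02 -1.000e-01  1.018e+02] F [-0.2 -0.1 -0.1] w 0.00464873373683944
brass [498. 360.] rel pocket [ 117.6 -126.6] [35.9 17.3] ang -2.6
brass [478. 191.] rel pocket [ 86.7 -15.3] [54.5 40.5] ang 66.2
brass [318. 194.] rel pocket [-0.2 -8.8] [35.5 51.7] ang -0.1
```

View pics/wrist4.png

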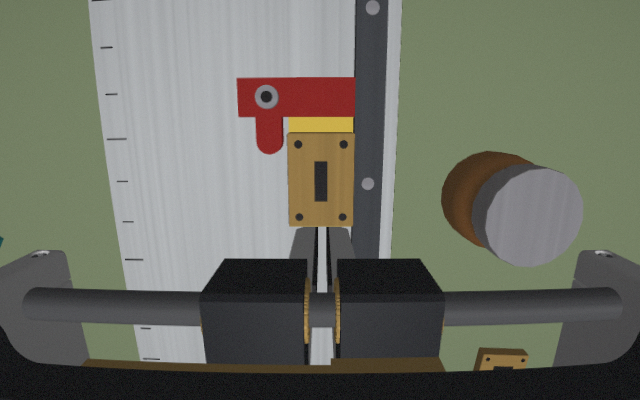

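The plate (321,180) is at the pocket mouth, flat on the rail and clear of the lip (270,135), with about 8 mm to the stop. I'll push slowly until there's force.

>>> drive_tool(commands=[[0.05,0,0,0,0,0],[0.05,0,0,0,0,0],[0.04,0,0,0,0,0],[0.04,0,0,0,0,0],[0,0,0,0,0,0]])

```text
time: 16.9
tool_pos: [0.5894, 0.054, 0.0175]
ee_rot: [3.141, -0.0, 1.776]
wrist_force: [-0.1, -0.4, 0.4]
width: 0.0047
finger_force: 0.1
```

>>> drive_tool(commands=[[0.03,0,0,0,0,0],[0.03,0,0,0,0,0],[0,0,0,0,0,0]])

```text
time: 17.27
tool_pos: [0.5891, 0.0557, 0.0175]
ee_rot: [3.141, 0.001, 1.776]
wrist_force: [0.8, -2.0, 0.2]
width: 0.0045
finger_force: 1.0
```

>>> drive_tool(commands=[[0.025,0,0,0,0,0],[0.025,0,0,0,0,0],[0,0,0,0,0,0]])

```text
time: 17.65
tool_pos: [0.5891, 0.0559, 0.0177]
ee_rot: [3.141, 0.004, 1.775]
wrist_force: [0.6, -7.6, -0.5]
width: 0.0046
finger_force: 3.4
```

```bash
python3 - <<'E'
from h import *
tool()
s=snapshot('wrist');brass(s)
E
```

```text
17.65 tcp [589.1  55.9  17.7] rel [  0.8 -37.3] rot [180.    0.2 101.7] F [ 0.6 -7.6 -0.5] w 0.004641849744676549
brass [480. 201.] rel pocket [ 87.1 -14.2] [54.4 41.6] ang 62.1
brass [318. 196.] rel pocket [-0.5 -0.4] [35.5 51.2] ang -0.1
```

Firm against the stop (7.6 N) and at the pocket. I'll withdraw straight back, lift and check.

>>> drive_tool(commands=[[-0.1,-0.02,0,0,0,0],[-0.2,0,0,0,0,0],[-0.3,0,0,0,0,0],[0,0,-0.6,0,0,0],[0,0,-0.8,0,0,0],[0,0,0,0,0,0],[0,0,0,0,0,0]])

```text
time: 18.58
tool_pos: [0.592, 0.0342, 0.0723]
ee_rot: [-3.14, -0.001, 1.776]
wrist_force: [-0.5, 0.2, -0.1]
width: 0.0044
finger_force: 0.0
```

```bash
python3 - <<'E'
from h import *
tool()
s=snapshot('wrist');brass(s)
cv2.imwrite('pics/wrist5.png',cv2.resize(s['image'][:260,160:460],None,fx=2.5,fy=2.2,interpolation=cv2.INTER_CUBIC))
E
```

```text
18.575 tcp [592.   34.2  72.3] rel [ -0.8 -59.1] rot [-179.9   -0.   101.7] F [-0.5  0.2 -0.1] w 0.004445233386369041
brass [444. 162.] rel pocket [ 86.7 -17.3] [54.2 36.5] ang 74.0
brass [320. 132.] rel pocket [-0.5 -0.3] [35.4 51.2] ang -0.1
```

View pics/wrist5.png

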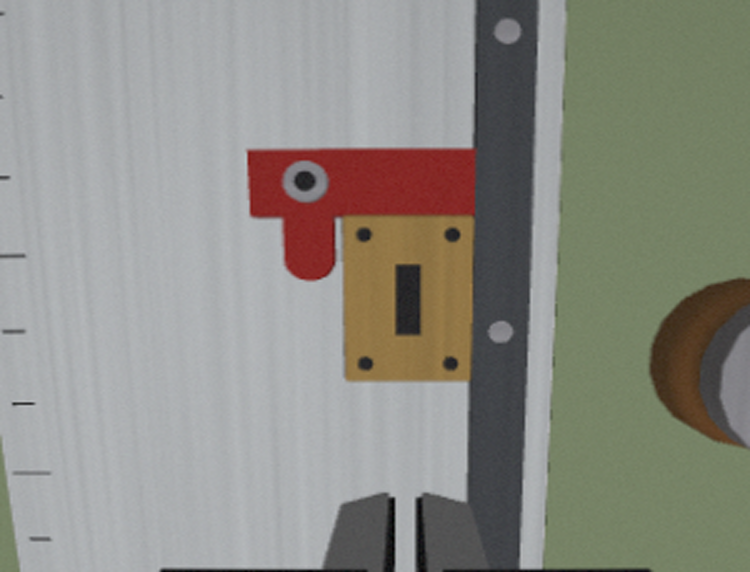

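The plate (408,298) sits flush against the rail on its right and the red stop above, and the fingers are clear of it.

```bash
python3 -c "from bench import close_job; print(close_job())"
```

```text
the job is handed in; nothing more can be done
None
```

The brass lock plate sits flush against both the rail and the red stop in the corner pocket, the hand is clear, and the job was handed in at about 18.6 s of the 58 s allowed.

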